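# Push the cookie tin between the guide posts into the labelling station

## Task

Push the low, wide round tin across the worktop, through the narrow gap between the two guide posts of the labelling station, until it rests against both faces of the V-shaped stop behind them. It must stay flat on the worktop the whole way: slide it, do not lift, carry or tip it. Leave the jar and the other things lying about where they are.

Things in the scene. Friction and masses are not known exactly. Their poses are not given: they have to be found in the camera images.
- tin: closed round cookie tin of plain gold-lacquered sheet metal, 80 mm in diameter, 40 mm high, 0.2 to 0.45 kg, loose on the worktop; it stands in front of the posts (on the -y side of them). Origin at the centre of its underside, z up; it is round, so its yaw means nothing
- station: labelling station fixed to the worktop on a thin sheet of white paper. Two dark steel guide posts, 24 mm in diameter, 40 mm high, stand on its x axis, centred 55 mm either side of the origin: a clear gap of 86 mm. The V stop stands beyond them, at +y. Origin on the worktop midway between the posts; y is the direction in which the tin goes through (world +y turned by up to 0.25 rad)
- seat (a point): where the centre of the tin lies, on the worktop, when the tin touches both walls of the V stop: 80 mm from the station's origin along its +y. The stop is two fixed dark steel walls, 68 mm long, 8 mm thick, 30 mm high, at 45 degrees to the station's y axis, the V opening towards the posts; 40 mm from this point to each wall
- jar: closed glass jar with a gold cap, 50 mm in diameter, 70 mm high, narrower and taller than the tin, loose. It and the tin stand some 150 mm apart, one nearer the robot and one farther away; which is which varies. Not to be moved. Origin at the centre of its underside
- bowl: small steel bowl, 96 mm across, 42 mm high, loose, not to be moved; origin at the centre of its underside
- cutter: steel ring cookie cutter, 60 mm across, 30 mm high, loose, not to be moved; origin at the centre of its underside
- spatula: spatula 240 mm long, lying along its own x, handle to -x, loose, not to be moved
- brush: pastry brush 200 mm long, lying along its own x, handle to -x, loose, not to be moved
- carton: small closed cardboard carton, 60 x 90 x 35 mm, loose, not to be moved; origin at the centre of its underside
- timer: small white waisted kitchen timer, 44 mm in diameter, 54 mm high, loose, not to be moved; origin at the centre of its underside
Mind the look-alikes: they are no part of the job. What is shaped like the tin but green is not meant.

How it is judged:
On the way:
1. the tin passes between the two guide posts (y of tin in the frame of station between -0.015 and 0.02 m and x of tin in the frame of station between -0.008 and 0.008 m and height (world z) of tin below 0.006 m), for 0.04 s.
At the end, for the whole second after the job is handed in: the tin stands flat and at rest on the worktop beyond the posts, against both walls of the V stop (its centre within 6 mm of the seat point, its underside less than 6 mm above the worktop, tilted less than 0.06 rad) (horizontal distance between tin and seat below 0.006 m and height (world z) of tin below 0.006 m and angle between tin's own z axis and vertical below 0.06 rad and linear speed of tin below 0.01 m/s and angular speed of tin below 0.1 rad/s); the robot touches nothing.
It fails at once if the tin is lifted off the worktop (its origin more than 8 mm up) (height (world z) of tin above 0.008 m).
It fails at once if the tin is tipped by more than 0.2 rad (angle between tin's own z axis and vertical above 0.2 rad).
It fails at once if the jar or another bystander is shifted by more than 15 mm (distance of any of jar, bowl, cutter, spatula, brush, carton, timer from where it was at the start of the episode above 0.015 m).
It fails at once if the jar or the timer is tipped by more than 0.3 rad (angle between any of jar, timer's own z axis and vertical above 0.3 rad).
It also fails if it takes over 54 s, if anything falls off the work surface, if the arm or the gripper's body presses on something with over 40 N, if the wrist force passes 120 N, or if a joint passes its speed limit or range.

## Robot

A 6-joint arm with a two-finger parallel gripper is mounted at the origin on the work surface. World frame = base frame: x ahead of the robot, y to its left, z up, the work surface at z = 0. Lengths are in m, angles in rad, forces in N, time in s.
With the tool pointing down it reaches from about 0.375 to 0.9 m from the base axis. Payload 3.1 kg.
Tool frame: the origin (TCP) lies where the fingers leave the gripper's body, on its centre line; the fingertips stand 70 mm ahead of it and the grasp point (between the pads) lies 51 mm ahead of it; z points along the fingers, y is the line along which they close (so a half turn about z gives the same grasp; the last joint's range is limited). The gripper opens to 87 mm and grips with 3 to 60 N. Pads are 19 mm wide; open, the fingers measure 117 mm over their backs; the gripper's body (75 mm by 190 mm) begins 51 mm behind the grasp point.
Start: joints at [-1.478, 0.527, 1.433, -0, 1.181, -0.178], TCP at [0.168, -0.602, 0.292] pointing down, gripper open.
Joint ranges: [-3.08, 3.08], [-0.75, 2.2], [0.22, 2.44], [-1.43, 4.57], [0, 2.65], [-2.85, 2.85]. Speed limits (rad/s): [2.79, 2.79, 3.14, 3.14, 3.14, 3.14].

## Interface

Orientations are given as a unit quaternion [x, y, z, w].
In Python, from rig import robot gives the robot as it stands.
- The arm moves only by the tool send_rows, never from a script. Its argument "deltas" is text: rows parted by semicolons, each of 7 numbers parted by spaces: the shift along the tool's x, y, z in mm, then the turn, a rotation vector about the tool's x, y, z in degrees, then the opening, from 0 (shut) to 1 (fully open). A call has 1 to 10 rows; each row shifts and turns the commanded pose from where the row before left it, along the tool's axes as they then stand; what a row does not reach is not made up. A row lasts 1/8 s, in which the tool goes at most 62.5 mm and 10.7 degrees, less where a joint would pass 70% of its speed; a pose out of reach is approached as far as the arm can. A call is refused whole if a number of a shift passes 62.5 or a number of a turn 10.7, either way. A call with a gripper value outside its range is refused whole. The fingers move at their own pace and stop on an object; "newtons" is the grip in N (left out, the last holds). Time passes only in rows, so rows that do not move let the fingers close. It gives the time, the measured TCP pose, the force, the opening and the grip force at its end, in the units of the state.
- robot.get_obs(): the state, without advancing time (a new reading comes with each control period).
- robot.camera(name): name is "scene" or "top"; returns a dict with "image" (480x640x3 uint8, red, green, blue), "depth" (480x640 float32, m along the optical axis (not along the pixel's ray), 0 where there is no reading), "fovy" (degrees; the focal length in pixels is half the picture's height over the tangent of half this angle, whatever the lens; pixels are square), "cx", "cy" (the principal point, pixels), "rvec" (rotation vector, rad) and "tvec" (3), from world to camera coordinates, as OpenCV has them. Camera axes: x right, y down, z forward; pixel columns grow to the right and rows downward; lengths in m; the calibration is good to about 2 mm. A picture is of the moment at which its call begins.
- robot.hand_in(): hands the job in; it is judged then, once.
Trained networks look in the newest picture that a camera, given by its name, has taken for a name from the list of things; names that differ only in an ending like _2 or _b are one class to them, and where a whole thing is asked for, a point or a joint stands for the part that bears it (a point fixed in the world has none). Each returns a list of dicts, best first, with "p" (0 to 1); they miss things now and then, are a little off and sometimes report something else, mostly with a low value. They report only what shows in the picture. A call takes as long as a camera call. They do not tell look-alikes from the thing itself.
- robot.find_in(camera, thing): "box" ([left, top, right, bottom] in pixels, round what is visible of it).
- robot.cut_out(camera, thing): "region" (480x640 bool, what is visible of it) and "box" ([left, top, right, bottom] in pixels, round what is visible of it).
The state is a dict: "time": time; "q": joint angles; "joint_velocities": joint speeds; "joint_torque": joint torques, N m; "position": TCP position; "tool_rot": TCP orientation; "ft_force": force on the tool from outside, world axes, zero at the start; "moment": the same for the moment, N m; "grip_width": finger opening in m; "grip_force": force on a finger pad.
Only numpy, scipy, OpenCV 4.12 (cv2) and the standard library are available. Lean on these libraries where they do the work, as an engineer would, in place of code of your own. Each camera call takes 0.05 s, during which the arm holds its last target. There are 200 camera calls.

## Working session

There is one attempt and no reset: what is moved stays moved. The work goes in short steps, Python scripts to look and compute and a tool call to move; the robot and the scene stay as the last step left them, time stands still between calls to the robot, and variables do not carry over. Pictures are saved under pics/ and viewed, at most 10 in all, crops included, and the job is handed in when it is done.

Besides the shell and the picture viewer there is one more tool, called as name(argument=value, ...) on one line, values as JSON. send_rows: Moves the arm, as the interface text tells. Its arguments: {"type":"object","properties":{"deltas":{"type":"string"},"newtons":{"type":"number"}},"required":["deltas"]}

```bash
mkdir -p pics; cat > h.py <<'E'
import numpy as np, cv2
from rig import robot
def cam(n):
    c=robot.camera(n); c['R']=cv2.Rodrigues(np.array(c['rvec'],float))[0]; c['t']=np.array(c['tvec'],float).ravel()
    c['f']=240/np.tan(np.radians(c['fovy'])/2); return c
def cloud(c):
    v,u=np.mgrid[:480,:640]; d=c['depth']
    P=np.stack([(u-c['cx'])/c['f']*d,(v-c['cy'])/c['f']*d,d],-1)
    W=(P-c['t'])@c['R']; W[d==0]=np.nan; return W
def proj(c,p):
    q=(np.atleast_2d(p)@c['R'].T)+c['t']; return q[:,:2]/q[:,2:]*c['f']+[c['cx'],c['cy']]
E
python3 - <<'E'
from h import *
for n in ['top','scene']:
    c=cam(n); cv2.imwrite(f'pics/{n}0.png',c['image'][...,::-1]); W=cloud(c)
    print(n,c['fovy'],'campos',-c['R'].T@c['t'])
    for t in ['tin','station','jar','bowl','cutter','spatula','brush','carton','timer']:
        for r in robot.cut_out(n,t)[:3]:
            w=W[r['region']]; w=w[~np.isnan(w[:,0])]
            if len(w): print(t,round(r['p'],2),np.round(r['box']),'med',np.median(w,0).round(3),'lo',np.percentile(w,2,0).round(3),'hi',np.percentile(w,98,0).round(3))
E
```

```text
top 45.08666630362628 campos [ 0.30397573 -0.05042022  1.46709181]
tin 0.97 [398. 166. 430. 204.] med [ 0.69  -0.288  0.04 ] lo [ 0.655 -0.327 -0.001] hi [ 0.732 -0.252  0.046]
tin 0.95 [470. 223. 505. 254.] med [ 0.544 -0.475  0.04 ] lo [ 0.508 -0.516  0.006] hi [ 0.582 -0.44   0.046]
tin 0.86 [337. 158. 368. 191.] med [ 0.714 -0.14   0.04 ] lo [ 0.68  -0.175  0.009] hi [ 0.754 -0.105  0.046]
station 0.65 [220. 201. 315. 284.] med [0.551 0.078 0.   ] lo [ 0.455 -0.03  -0.007] hi [0.649 0.186 0.035]
jar 0.68 [367. 203. 389. 230.] med [ 0.603 -0.202  0.068] lo [ 0.586 -0.223  0.01 ] hi [ 0.628 -0.181  0.075]
bowl 0.93 [262. 151. 298. 188.] med [0.741 0.042 0.018] lo [ 0.691 -0.003 -0.001] hi [0.777 0.083 0.044]
cutter 0.48 [300. 292. 321. 304.] med [ 0.412 -0.025  0.023] lo [ 0.398 -0.051 -0.007] hi [ 0.419 -0.001  0.034]
cutter 0.28 [434. 235. 453. 249.] med [ 0.536 -0.368  0.045] lo [ 0.522 -0.384  0.013] hi [ 0.553 -0.355  0.057]
spatula 0.76 [211. 282. 238. 381.] med [0.27  0.193 0.004] lo [ 0.212  0.156 -0.004] hi [0.438 0.218 0.022]
brush 0.9 [420. 301. 434. 349.] med [ 0.32  -0
[... 1068 characters left out ...]
.69  -0.002  0.   ] hi [0.779 0.084 0.043]
cutter 0.89 [329. 195. 354. 218.] med [ 0.395 -0.026  0.017] lo [ 0.359 -0.052  0.001] hi [0.418 0.    0.03 ]
spatula 0.85 [409. 161. 449. 221.] med [0.288 0.194 0.004] lo [ 0.215  0.157 -0.001] hi [0.448 0.219 0.021]
brush 0.67 [205. 164. 228. 214.] med [ 0.289 -0.316  0.017] lo [ 0.202 -0.342  0.005] hi [ 0.39  -0.299  0.021]
carton 0.6 [512. 227. 565. 260.] med [0.558 0.365 0.034] lo [0.516 0.327 0.005] hi [0.59  0.422 0.038]
carton 0.32 [204. 161. 227. 215.] med [ 0.279 -0.317  0.017] lo [ 0.195 -0.35  -0.001] hi [ 0.39  -0.299  0.021]
timer 0.86 [167. 245. 192. 274.] med [ 0.552 -0.369  0.029] lo [ 0.509 -0.39  -0.   ] hi [ 0.562 -0.353  0.054]
```

View pics/top0.png

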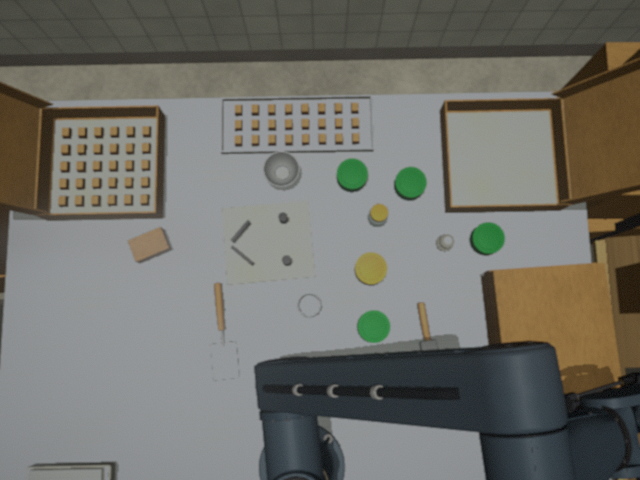

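View pics/scene0.png

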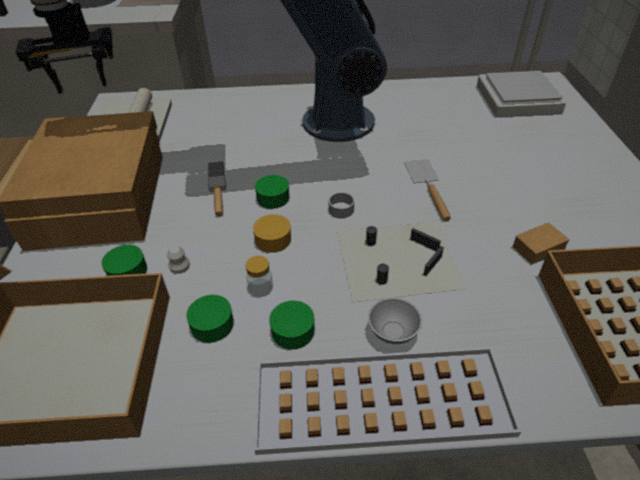

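The top view shows the gold tin at (371,268), the jar's cap at (379,213), the posts at (283,218) and (287,261), and the V walls at about (242,243). The networks' "tin" hits are mostly the green look-alikes. Next I fit the tin and station poses precisely.

```bash
cat >> h.py <<'E'
from scipy.optimize import least_squares
def tin(c,W=None):
    W=cloud(c) if W is None else W
    hsv=cv2.cvtColor(c['image'],cv2.COLOR_RGB2HSV)
    m=(hsv[...,0]>14)&(hsv[...,0]<32)&(hsv[...,1]>110)&(W[...,2]>.033)&(W[...,2]<.05)&(W[...,0]>.35)&(W[...,0]<.72)&(W[...,1]>-.35)&(W[...,1]<.25)
    n,l,s,_=cv2.connectedComponentsWithStats(m.astype(np.uint8)); k=1+np.argmax(s[1:,4]); p=W[l==k]
    (x,y),r=cv2.minEnclosingCircle(p[:,:2].astype(np.float32)); return np.array([x,y]),r,p[:,:2].mean(0),len(p),np.median(p[:,2])
def station(c,W=None):
    W=cloud(c) if W is None else W
    hsv=cv2.cvtColor(c['image'],cv2.COLOR_RGB2HSV)
    m=(W[...,2]>.024)&(W[...,2]<.05)&(W[...,0]>.44)&(W[...,0]<.66)&(W[...,1]>-.04)&(W[...,1]<.2)&(hsv[...,2]<110)
    p=W[m][:,:2]
    def sdf(q):
        ca,sa=np.cos(q[2]),np.sin(q[2]); d=p-q[:2]; x=d@[ca,sa]; y=d@[-sa,ca]; x=np.abs(x)
        post=np.hypot(x-.055,y)-.012
        # wall: inner face 40mm from seat along (s,s); centre 44mm; runs along (s,-s)
        s=np.sqrt(.5); n=(x+y-.08)*s; t=(x-y+.08)*s
        return x,y,post,n,t
    def res(q):
        x,y,post,n,t=sdf(q)
        w=np.maximum(np.abs(n-.044)-.004,0)
        return np.where(y<.04,np.maximum(post,0),w)
    best=min((least_squares(res,[.55,.02,a],loss='soft_l1',f_scale=.002) for a in (-.2,0,.2)),key=lambda r:r.cost)
    return best.x,best.cost,len(p),p
E
python3 - <<'E'
from h import *
for n in ['top','scene']:
    c=cam(n);W=cloud(c); print(n,'tin',tin(c,W)); q,co,k,p=station(c,W)
    a=q[2]; e=np.array([-np.sin(a),np.cos(a)]); x=np.array([np.cos(a),np.sin(a)])
    print(' st',q.round(4),co,k,'seat',(q[:2]+.08*e).round(4))
    l=(p-q[:2]); print(' posts',[p[(l@e<.03)&(s*(l@x)>0)].mean(0).round(4) for s in(1,-1)])
    im=c['image'].copy()
    ca=lambda X,Y,z:q[:2].tolist() and [*(q[:2]+X*x+Y*e),z]
    th=np.linspace(0,2*np.pi,60)
    pts=[ca(s*.055+.012*np.cos(t),.012*np.sin(t),.04) for s in(1,-1) for t in th]+[ca(.04*np.cos(t),.08+.04*np.sin(t),.0) for t in th]
    T=tin(c,W)[0]; pts+=[[T[0]+.04*np.cos(t),T[1]+.04*np.sin(t),.04] for t in th]
    big=cv2.resize(im,None,fx=4,fy=4,interpolation=cv2.INTER_CUBIC)
    for u,v in proj(c,pts): cv2.circle(big,(int(4*u+2),int(4*v+2)),1,(255,0,0),-1)
    u0,v0=proj(c,[[.53,-.03,0]])[0]*4; b=big[int(v0-240):int(v0+240),int(u0-390):int(u0+390)]
    cv2.imwrite(f'pics/{n}1.png',b[...,::-1])
o=robot.get_obs(); print(o['position'],o['tool_rot'],o['time'],o['grip_width'])
E
```

```text
top tin (array([ 0.47422004, -0.18027917]), 0.03870474919676781, array([ 0.47354062, -0.18027287]), 727, np.float64(0.040435675252650086))
 st [0.5548 0.0322 0.0794] 2.737157787563227e-09 260 seat [0.5485 0.1119]
 posts [array([0.6077, 0.0365]), array([0.4986, 0.0278])]
scene tin (array([ 0.47740814, -0.1818947 ]), 0.04170951619744301, array([ 0.48098055, -0.18133063]), 806, np.float64(0.04003792023029562))
 st [0.5574 0.0328 0.0824] 1.6874429804290484e-05 516 seat [0.5508 0.1125]
 posts [array([0.6147, 0.036 ]), array([0.5056, 0.0278])]
[ 0.1678046  -0.60201709  0.29226533] [ 9.90781166e-01  1.35472069e-01  3.15963388e-06 -8.28301972e-06] 1.1 0.08724225030228663
```

View pics/top1.png

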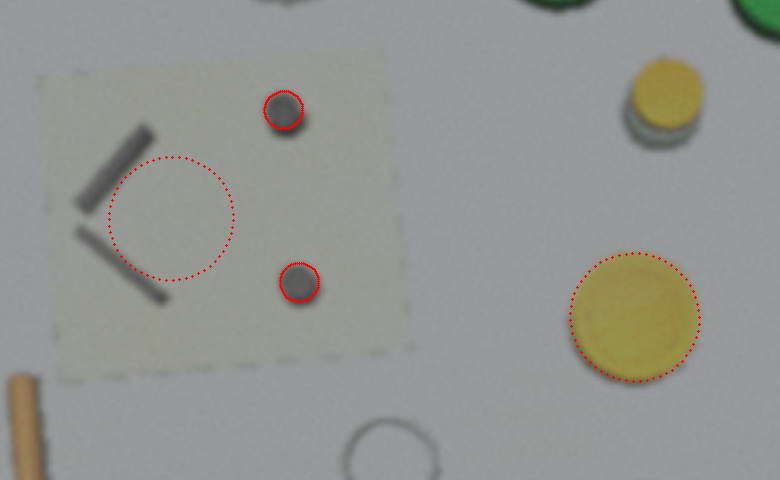

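View pics/scene1.png

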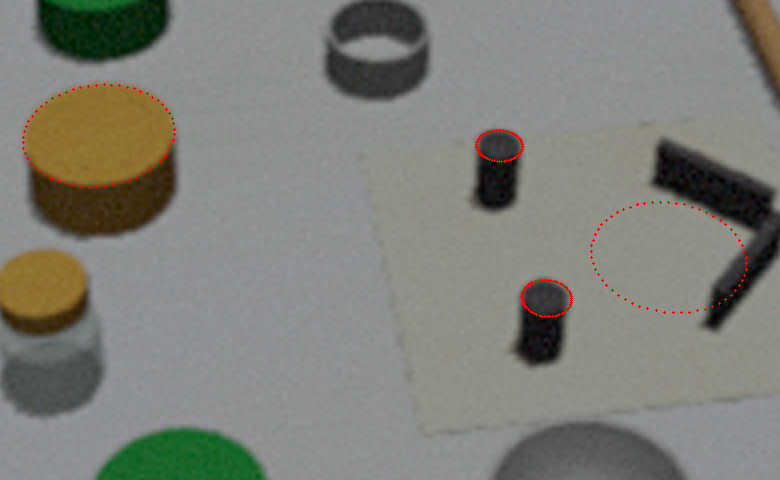

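The overlays match: the tin is at about (0.476,-0.181), the station at (0.555,0.0325) with yaw 0.08, and the seat at about (0.549,0.112). Both cameras agree within about 2 mm. I check the clearance under the approach path, then move.

```bash
python3 - <<'E'
from h import *
c=cam('scene');W=cloud(c).reshape(-1,3);W=W[~np.isnan(W[:,0])]
A,B=np.array([.168,-.602]),np.array([.439,-.24]);u=(B-A)/np.linalg.norm(B-A);d=W[:,:2]-A;s=d@u;n=np.abs(d@[-u[1],u[0]])
m=(n<.13)&(s>-.05)&(s<.5)
for k in np.arange(0,.5,.1):
    z=W[m&(s>=k)&(s<k+.1)][:,2]; print(round(k,1),len(z),np.percentile(z,99.5) if len(z) else None)
E
```

```text
0.0 5208 0.42315192356292336
0.1 3624 0.13878035747173295
0.2 3834 0.1383041840329136
0.3 3190 0.038877223339945886
0.4 3607 0.042861329820829026
```

send_rows(deltas="36 -27.5 0 0 0 0 0.41;36 -27.5 0 0 0 0 0.41;36 -27.5 0 0 0 0 0.41;36 -27.5 0 0 0 0 0.41;36 -27.5 0 0 0 0 0.41;36 -27.5 0 0 0 0 0.41;36 -27.5 0 0 0 0 0.41;36 -27.5 0 0 0 0 0.41;36 -27.5 0 0 0 0 0.41;34 -28.5 0 0 0 0 0.41")

```text
time: 2.4
position: [0.4396, -0.2389, 0.2925]
tool_rot: [0.991, 0.136, 0.0, 0.0]
ft_force: [-0.3, -0.9, -0.9]
grip_width: 0.0359
grip_force: 0.0
```

send_rows(deltas="0 0 0 0 0 -8.5 0.41;0 0 0 0 0 -8.5 0.41;0 0 0 0 0 -8.5 0.41;0 0 0 0 0 -8.5 0.41;0 0 0 0 0 -8.5 0.41;0 0 40 0 0 0 0.41;0 0 40 0 0 0 0.41;0 0 40 0 0 0 0.41;0 0 0 0 0 0 0.41")

```text
time: 3.52
position: [0.4373, -0.239, 0.1701]
tool_rot: [0.874, 0.485, -0.001, -0.003]
ft_force: [-0.1, 0.3, 0.2]
grip_width: 0.0357
grip_force: 0.0
```

send_rows(deltas="0 2 30 0 0 0 0.41;0 0 30 0 0 0 0.41;0 0 26 0 0 0 0.41;5 0 0 0 0 0 0.41;5 0 0 0 0 0 0.41;4 0 0 0 0 0 0.41;4 0 0 0 0 0 0.41;4 0 0 0 0 0 0.41;4 0 0 0 0 0 0.41;4 0 0 0 0 0 0.41")

```text
time: 4.78
position: [0.4559, -0.2157, 0.0864]
tool_rot: [0.874, 0.486, -0.0, -0.0]
ft_force: [-2.6, -3.1, 3.8]
grip_width: 0.0358
grip_force: 1.9
```

send_rows(deltas="5 0 0 0 0 0 0.41;5 0 0 0 0 0 0.41;5 0 0 0 0 0 0.41;5 0 0 0 0 0 0.41;5 0 0 0 0 0 0.41;5 0 0 0 0 0 0.41")

```text
time: 5.52
position: [0.4722, -0.19, 0.0863]
tool_rot: [0.874, 0.485, 0.0, 0.0]
ft_force: [-2.0, -3.1, 2.6]
grip_width: 0.0357
grip_force: 1.8
```

```bash
python3 - <<'E'
from h import *
o=robot.get_obs(); print(o['position'],o['time'])
for n in ['scene','top']:
    c=cam(n); print(n,tin(c)[:3]); 
c=cam('scene'); cv2.imwrite('pics/s2.png',cv2.resize(c['image'][120:360,140:500,::-1],None,fx=2,fy=2))
E
```

```text
[ 0.47222505 -0.18995179  0.0862824 ] 5.525
scene (array([ 0.4948594, -0.1534563]), 0.04518241062760353, array([ 0.50077693, -0.15313668]))Traceback (most recent call last):
  File "<stdin>", line 4, in <module>
  File "h.py", line 17, in tin
    n,l,s,_=cv2.connectedComponentsWithStats(m.astype(np.uint8)); k=1+np.argmax(s[1:,4]); p=W[l==k]
                                                                      ~~~~~~~~~^^^^^^^^^
    return _wrapfunc(a, 'argmax', axis=axis, out=out, **kwds)
    return bound(*args, **kwds)
ValueError: attempt to get argmax of an empty sequence
```

send_rows(deltas="8 -0.3 0 0 0 0 0.41;10 -0.3 0 0 0 0 0.41;10 -0.3 0 0 0 0 0.41;10 -0.3 0 0 0 0 0.41;10 -0.3 0 0 0 0 0.41;10 -0.3 0 0 0 0 0.41;10 -0.3 0 0 0 0 0.41;10 -0.3 0 0 0 0 0.41;10 -0.3 0 0 0 0 0.41;10 -0.3 0 0 0 0 0.41")

```text
time: 6.88
position: [0.5216, -0.1048, 0.0862]
tool_rot: [0.874, 0.485, -0.0, -0.0]
ft_force: [-0.9, -2.2, 0.9]
grip_width: 0.0353
grip_force: 1.1
```

send_rows(deltas="10 0 0 0 0 0 0.41;8 0 0 0 0 0 0.41;6 0 0 0 0 0 0.41;3 0 0 0 0 0 0.41;0 0 0 0 0 0 0.41")

```text
time: 7.5
position: [0.5358, -0.0822, 0.0862]
tool_rot: [0.874, 0.485, 0.0, -0.0]
ft_force: [-0.3, -0.3, 0.7]
grip_width: 0.0354
grip_force: 0.0
```

```bash
python3 - <<'E'
from h import *
c=cam('scene'); cv2.imwrite('pics/s2.png',cv2.resize(c['image'][120:360,140:500,::-1],None,fx=2,fy=2))
o=robot.get_obs(); print(o['position'],o['time']); print(tin(c))
E
```

```text
[ 0.53572022 -0.08228098  0.08620431] 7.55
(array([ 0.56010097, -0.04502412]), 0.04195459187030792, array([ 0.56444423, -0.04447206]), 951, np.float64(0.04032276080445926))
```

View pics/s2.png

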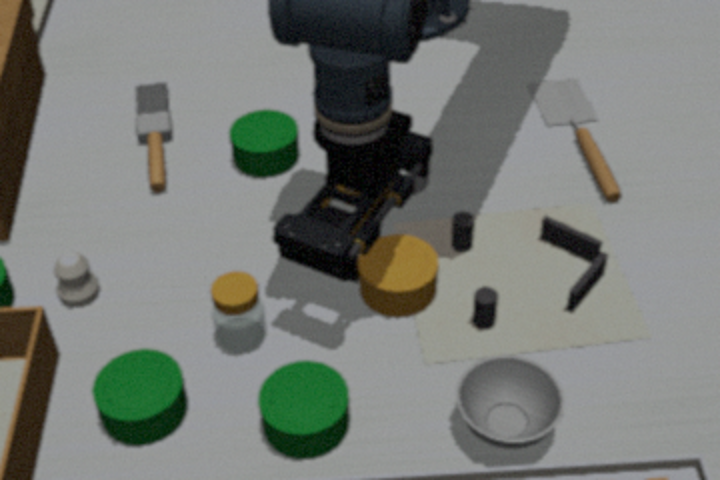

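send_rows(deltas="-13 0 0 0 0 0 0.41;-13 0 0 0 0 0 0.41;0 0 0 0 0 -9.2 0.41;0 0 0 0 0 -9.2 0.41;0 0 0 0 0 -9.2 0.41;0 0 0 0 0 -9 0.41;-10 0 0 0 0 0 0.41;0 22 0 0 0 0 0.41;0 22 0 0 0 0 0.41;0 0 0 0 0 0 0.41")

```text
time: 8.8
position: [0.568, -0.1124, 0.0865]
tool_rot: [0.679, 0.735, 0.001, 0.001]
ft_force: [-0.5, -0.8, 0.2]
grip_width: 0.0353
grip_force: 0.0
```

```bash
python3 - <<'E'
from h import *
c=cam('scene'); print(tin(c)); o=robot.get_obs(); print(o['time'])
p=o['position'][:2]; q=o['tool_rot']; print(p,'yaw',2*np.arctan2(q[1],q[0]))
a=.081;x=np.array([np.cos(a),np.sin(a)]);e=np.array([-x[1],x[0]]);d=p-[.556,.0325];print('tool in station',d@x,d@e)
print(station(c)[:3])
E
```

```text
(array([ 0.55907524, -0.04440056]), 0.0421183779835701, array([ 0.56375393, -0.03838829]), 797, np.float64(0.04045119236572008))
8.85
[ 0.56631889 -0.11178589] yaw 1.6504163358302193
tool in station -0.001389326803349453 -0.1446477375437924
(array([0.55445791, 0.02839154, 0.0046856 ]), np.float64(0.007381586235821321), 579)
```

send_rows(deltas="10 1.4 0 0 0 0 0.41;6 0 0 0 0 0 0.41;4 0 0 0 0 0 0.41;4 0 0 0 0 0 0.41;6 0 0 0 0 0 0.41;8 0 0 0 0 0 0.41;8 0 0 0 0 0 0.41;8 0 0 0 0 0 0.41;8 0 0 0 0 0 0.41;0 0 0 0 0 0 0.41")

```text
time: 10.1
position: [0.5626, -0.048, 0.0863]
tool_rot: [0.677, 0.736, 0.0, -0.0]
ft_force: [-0.9, -0.3, 0.9]
grip_width: 0.0358
grip_force: 0.0
```

```bash
python3 - <<'E'
from h import *
c=cam('scene'); cv2.imwrite('pics/s3.png',cv2.resize(c['image'][170:330,220:480,::-1],None,fx=3,fy=3)); o=robot.get_obs(); print(o['time'],o['ft_force'])
t=tin(c);print(t)
a=.081;x=np.array([np.cos(a),np.sin(a)]);e=np.array([-x[1],x[0]])
for s,p in(('tool',o['position'][:2]),('tin',t[0])):
    d=p-np.array([.5565,.0325]);print(s,d@x,d@e)
E
```

```text
10.15 [-0.1097945   0.140998   -0.82075734]
(array([0.55988455, 0.00319851]), 0.04179975017905235, array([0.56304263, 0.01789294]), 348, np.float64(0.04030529468817305))
tool -0.0005041016998473319 -0.08104700338483846
tin 0.0010026253070724955 -0.02947926444162708
```

View pics/s3.png

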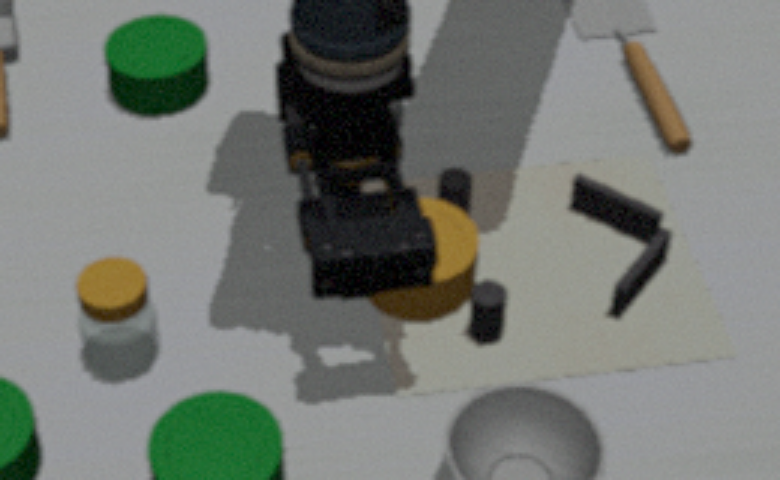

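The tin sits in the cradle with its front edge just before the gap, and it looks centred between the posts at (455,190) and (488,312) in the crop. I'll push it through slowly.

send_rows(deltas="5 0 0 0 0 0 0.41;5 0 0 0 0 0 0.41;5 0 0 0 0 0 0.41;5 0 0 0 0 0 0.41;5 0 0 0 0 0 0.41;5 0 0 0 0 0 0.41")

```text
time: 10.9
position: [0.5603, -0.0188, 0.0862]
tool_rot: [0.678, 0.735, -0.0, -0.0]
ft_force: [-0.2, -1.6, -0.5]
grip_width: 0.0357
grip_force: 0.8
```

send_rows(deltas="5 0 0 0 0 0 0.41;5 0 0 0 0 0 0.41;5 0 0 0 0 0 0.41;5 0 0 0 0 0 0.41;5 0 0 0 0 0 0.41;5 0 0 0 0 0 0.41")

```text
time: 11.65
position: [0.5579, 0.0111, 0.0862]
tool_rot: [0.678, 0.735, -0.0, -0.0]
ft_force: [-0.1, -2.4, -0.0]
grip_width: 0.0358
grip_force: 0.8
```

```bash
python3 - <<'E'
from h import *
o=robot.get_obs(); print(o['time'],o['ft_force'])
a=.081;x=np.array([np.cos(a),np.sin(a)]);e=np.array([-x[1],x[0]])
L=[('tool',o['position'][:2])]
for n in('scene','top'):
    c=cam(n)
    try: t=tin(c);print(n,t[1],t[3]);L.append((n,t[0]))
    except ValueError: pass
for s,p in L:
    d=p-np.array([.5565,.0325]);print(s,d@x,d@e)
E
```

```text
11.65 [-0.10733088 -2.3919118  -0.01157229]
scene 0.03856654465198517 220
tool -0.0003377333103632677 -0.02146068709557974
scene 0.0018941303448717973 0.034812395404504023
```

send_rows(deltas="6 0 0 0 0 0 0.41;6 0 0 0 0 0 0.41;6 0 0 0 0 0 0.41;6 0 0 0 0 0 0.41;6 0 0 0 0 0 0.41;6 0 0 0 0 0 0.41;5 0 0 0 0 0 0.41;4 0 0 0 0 0 0.41;3 0 0 0 0 0 0.41")

```text
time: 12.88
position: [0.554, 0.0588, 0.0863]
tool_rot: [0.678, 0.735, -0.0, -0.0]
ft_force: [-0.1, -2.4, -0.4]
grip_width: 0.0354
grip_force: 0.8
```

send_rows(deltas="2 0 0 0 0 0 0.41;2 0 0 0 0 0 0.41")

```text
time: 13.12
position: [0.5537, 0.0626, 0.0863]
tool_rot: [0.678, 0.735, 0.0, 0.0]
ft_force: [0.8, -1.8, -0.1]
grip_width: 0.0356
grip_force: 0.8
```

send_rows(deltas="2 0 0 0 0 0 0.41;1 0 0 0 0 0 0.41")

```text
time: 13.38
position: [0.5534, 0.0656, 0.0862]
tool_rot: [0.678, 0.735, -0.0, -0.0]
ft_force: [-0.1, -2.6, -0.6]
grip_width: 0.0355
grip_force: 0.8
```

send_rows(deltas="1 0 0 0 0 0 0.41;1 0 0 0 0 0 0.41")

```text
time: 13.62
position: [0.5533, 0.0676, 0.0863]
tool_rot: [0.678, 0.735, 0.0, 0.0]
ft_force: [0.0, -1.2, -0.8]
grip_width: 0.0358
grip_force: 0.8
```

send_rows(deltas="1 0 0 0 0 0 0.41;0 0 0 0 0 0 0.41")

```text
time: 13.88
position: [0.5535, 0.0684, 0.0863]
tool_rot: [0.678, 0.735, 0.0, 0.0]
ft_force: [0.8, -3.0, -0.7]
grip_width: 0.0356
grip_force: 1.2
```

send_rows(deltas="1 0 0 0 0 0 0.41;0 0 0 0 0 0 0.41")

```text
time: 14.12
position: [0.5539, 0.0689, 0.0864]
tool_rot: [0.677, 0.736, 0.0, 0.001]
ft_force: [1.6, -5.6, -0.2]
grip_width: 0.0358
grip_force: 2.4
```

send_rows(deltas="1 0 0 0 0 0 0.41;0 0 0 0 0 0 0.41")

```text
time: 14.38
position: [0.554, 0.0692, 0.0865]
tool_rot: [0.677, 0.736, -0.0, 0.002]
ft_force: [1.0, -8.7, -0.4]
grip_width: 0.0359
grip_force: 3.6
```

The force is rising and the tool has stopped advancing, so the tin is against the V. I press lightly once more, back off, lift and check.

send_rows(deltas="1 0 0 0 0 0 0.41;0 0 0 0 0 0 0.41;-3 0 0 0 0 0 0.41;-10 0 0 0 0 0 0.41;-10 0 0 0 0 0 0.41;0 0 -30 0 0 0 0.41;0 0 -50 0 0 0 0.41;-50 0 -50 0 0 0 0.41;-60 0 0 0 0 0 0.41;-60 0 0 0 0 0 0.41")

```text
time: 15.62
position: [0.5684, -0.1166, 0.2116]
tool_rot: [0.677, 0.736, 0.001, 0.001]
ft_force: [0.7, -0.1, -0.3]
grip_width: 0.0355
grip_force: 0.0
```

send_rows(deltas="-60 0 0 0 0 0 0.41;-60 0 0 0 0 0 0.41;-60 0 0 0 0 0 0.41;0 0 0 0 0 0 0.41")

```text
time: 16.12
position: [0.5828, -0.3, 0.2104]
tool_rot: [0.68, 0.733, -0.0, 0.002]
ft_force: [-0.3, 0.1, -0.4]
grip_width: 0.0353
grip_force: 0.0
```

```bash
python3 - <<'E'
from h import *
o=robot.get_obs(); print(o['time'],o['position'],o['ft_force'])
for n,S in(('scene',[.5508,.1125]),('top',[.5485,.1119])):
    c=cam(n); t=tin(c);print(n,t,'off seat',t[0]-S); print(station(c)[:3])
    u,v=proj(c,[[.55,.05,0]])[0]; b=c['image'][int(v-60):int(v+60),int(u-80):int(u+80),::-1]
    cv2.imwrite(f'pics/{n}9.png',cv2.resize(b,None,fx=4,fy=4,interpolation=cv2.INTER_CUBIC))
E
```

```text
16.125 [ 0.58282126 -0.29995322  0.21041512] [-0.31691597  0.1191653  -0.39190056]
scene (array([0.55030906, 0.11331166]), 0.04235751926898956, array([0.55429702, 0.11172921]), 944, np.float64(0.0405047459191018)) off seat [-0.00049094  0.00081166]
(array([0.55429143, 0.02614851, 0.06566102]), np.float64(0.008809871238195346), 601)
top (array([0.54874474, 0.11491743]), 0.04019752889871597, array([0.54968401, 0.1146814 ]), 643, np.float64(0.040156877439178146)) off seat [0.00024474 0.00301743]
(array([0.56037221, 0.03165256, 0.1524483 ]), np.float64(6.496621776370351e-05), 95)
```

View pics/top9.png

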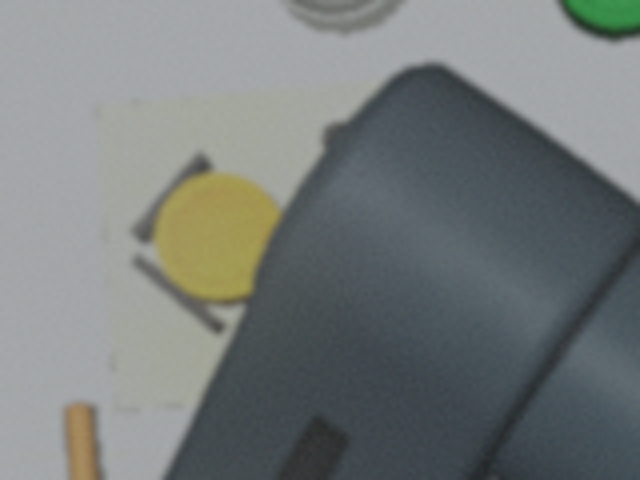

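The tin at (218,237) touches both walls of the V. The scene camera puts it within 1 mm of the seat. The top view reads 3 mm off, but the arm hides part of the tin there. The gripper is clear.

```bash
python3 -c "
from rig import robot
print(robot.hand_in())"
```

```text
the job is handed in; nothing more can be done
None
```

I pushed the gold tin through the posts and against both faces of the V stop (about 1–3 mm from the seat by the cameras), saw no sign of anything else moving, and handed the job in at about 16 s; no verdict came back.

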